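# Slide the antenna tuner home into its dock under the shelf

## Robot

A 6-joint arm with a two-finger parallel gripper is mounted at the origin on the work surface. World frame = base frame: x ahead of the robot, y to its left, z up, the work surface at z = 0. Lengths are in m, angles in degrees, forces in N, time in s.
With the tool pointing down it reaches from about 0.25 to 0.725 m from the base axis. Payload 9.7 kg.
Tool frame: the origin (TCP) lies on the centre line of the jaws, within the pads' length; the fingertips stand bot.nose_length ahead of it and the grasp point (between the pads) lies 11 mm behind it (bot.nose_length is the distance from the TCP to the fingertips, in m); z points along the fingers, y is the line along which they close (so a half turn about z gives the same grasp; the last joint's range is limited). The gripper opens to 85 mm and grips with 20 to 120 N. Pads are 22 mm wide; open, the fingers measure 114 mm over their backs; the gripper's body (76 mm by 85 mm) begins 54 mm behind the grasp point. The pads swing forward as they close: fully open they stand 13 mm farther back than shut.
Start: joints at [73.281, 4.979, 10.078, 95.1, 0, 90], TCP at [0.158, 0.527, 0.239] pointing down, gripper open.
Joint ranges: [-179.16, 179.16], [-48.56, 103.87], [-65.8, 70.77], [-126.05, 130.52], [-82.76, 87.17], [-180, 180]. Speed limits (degrees/s): [127.2, 127.2, 147.25, 180, 180, 180].

## Interface

Orientations are given as [roll, pitch, yaw] about the fixed x, y, z axes, in that order (R = Rz(yaw) Ry(pitch) Rx(roll)).
In Python, from workcell import bot gives the robot as it stands. The module is installed in compiled form; this text tells all that it offers.
- The arm moves only by the shell command python3 -m inch 'ROWS' [OPENING] [FORCE]. ROWS is JSON, a list of rows, each a list of 4 numbers: the shift along the world's x, y, z in cm, then the turn about the world's z in degrees. A call has exactly 8 rows; each row is the pose to reach, as a shift and turn from the pose commanded when the call began; what a row does not reach only later rows make up. A row lasts 1/8 s, in which the tool goes at most 62.5 mm and 10.7 degrees, less where a joint would pass 70% of its speed; a pose out of reach is approached as far as the arm can. A call with a gripper value outside its range is refused whole. OPENING is the finger opening in cm, from 0 to 8.54, set as the call begins (- or left out, the last holds). The fingers move at their own pace and stop on an object; FORCE is the grip in N (left out, the last holds). Time passes only in rows, so rows that repeat a pose let the fingers close, or fill a call up. It gives the time, the measured TCP pose, the force, the opening and the grip force at its end, in the units of the state.
- bot.get_obs(): the state, without advancing time (a new reading comes with each control period).
- bot.camera(name): name is "side" or "top"; returns a dict with "img" (400x640x3 uint8, red, green, blue), "fovy" (degrees; the focal length in pixels is half the picture's height over the tangent of half this angle, whatever the lens; pixels are square), "cx", "cy" (the principal point, pixels), "dist" ([k1, k2, p1, p2, k3] as OpenCV has them; the pictures are not rectified), "R" (3x3) and "t" (3): a world point X has camera coordinates R X + t. Camera axes: x right, y down, z forward; pixel columns grow to the right and rows downward; lengths in m; the calibration is good to about 2 mm. A picture is of the moment at which its call begins. There is no depth.
- bot.job_done(): hands the job in; it is judged then, once.
Trained networks look in a picture, given as the dict that the camera call returned (one of the last four; its "shot" number tells which), for a name from the list of things; names that differ only in an ending like _2 or _b are one class to them, and where a whole thing is asked for, a point or a joint stands for the part that bears it (a point fixed in the world has none). Each returns a list of dicts, best first, with "score" (0 to 1); they miss things now and then, are a little off and sometimes report something else, mostly with a low value. They report only what shows in the picture. A call takes as long as a camera call.
- bot.find_in(thing, picture): "point" ([column, row] in pixels, amid what is visible of it).
- bot.landmark_of(thing, picture): "point" ([column, row] in pixels: a listed point, or the origin of a listed thing).
The state is a dict: "time": time; "q": joint angles; "qd": joint speeds; "joint_efforts": joint torques, N m; "ee_pos": TCP position; "tcp_rot": TCP orientation; "wrist_force": force on the tool from outside, world axes, zero at the start; "torque": the same for the moment, N m; "opening": finger opening in m; "grasp_force": force on a finger pad.
Only numpy, scipy, OpenCV 4.12 (cv2) and the standard library are available. Lean on these libraries where they do the work, as an engineer would, in place of code of your own. Each camera call takes 0.05 s, during which the arm holds its last target. There are 200 camera calls.

## Task

Slide the antenna tuner across the desk into its empty bay under the low shelf, square and centred between its two neighbours, and push its back gently against the sprung contact bar until the bar is fully in and comes up solid, then let go. Keep the tuner on the desk all the time (do not lift or tip it), never press it hard once it is home, and do not bump the shelf or disturb the microphone, the bottle or the handset.

Things in the scene. Friction and masses are not known exactly. Their poses are not given: they have to be found in the camera images.
- tuner_center (a point): Centre, 35 mm above the desk, of the antenna tuner: a loose dark steel box on rubber feet, 90 mm deep (its x), 150 mm wide (its y), 70 mm high, 0.65 to 1 kg. Its bright aluminium front faces its -x, its back +x. It slides stiffly (4 to 7 N) and is too big to grasp.
- tuner_front (a point): Middle of the tuner's front face, 20 mm above the desk, 45 mm before its centre. The face is flat and bare up to 38 mm above the desk, a good place to push; higher up two black knobs, 24 mm across, stick out 12 mm, their axes 33 mm left and right of the middle, 50 mm above the desk.
- bay: The fixed wooden shelf unit. Origin: on the desk right below the middle of the board's front edge; x points into the bay, away from the robot, y left along the board, z up. The empty bay's middle line is y = 0: a dark mat 186 mm wide between two fixed black sets that stand 191 mm apart under the board, up to 100 mm high, their knobs starting 15 mm behind the front edge.
- board_edge (a point): Middle of the lower front edge of the shelf board, 183 mm above the desk. The board is 620 mm wide, 190 mm deep, its top 217 mm above the desk, with goods on top up to 260 mm. With the tuner home, its front face stands 30 to 58 mm behind this edge, so only a tool leaning well back (fingers forward, under the board) can follow it there.
- contact_bar (a joint): Travel of the sprung copper bar at the back of the bay: 0 = out, 0.009 m = solid stop, home = over 0.006. It is 110 mm wide, centred, 22 to 46 mm above the desk, and moves along the bay's x. Its free face waits 113 to 137 mm behind the board's edge, hidden and different each time: find it by touch. It takes 1 to 2 N to press, then stops solid; the tuner's weight keeps it in.
- microphone: Bystander: a desk microphone, black round foot 92 mm across, 200 mm tall; origin at the middle of its underside. Leave it alone.
- bottle: Bystander: a clear water bottle 64 mm across and 190 mm tall; origin at the middle of its underside. Leave it alone.
- handset: Bystander: a black handset 100 by 55 by 30 mm lying on the desk; origin at the middle of its underside. Leave it alone.

How it is judged (in metres and radians):
At the end, for the whole second after the job is handed in: The contact bar is pressed in by more than 6 of its 9 mm, held there by the tuner, which stands flat on the desk, within 12 mm of the middle line of the bay and within 4 degrees of square to it, its front towards the robot, at rest with nothing touching it (value of joint contact_bar above 0.006 m and y of tuner_center in the frame of bay between -0.012 and 0.012 m and angle between the x axis of tuner_center and the x axis of bay, either way round below 0.07 rad and angle between tuner_center's own z axis and vertical below 0.03 rad and height (world z) of tuner_center below 0.038 m and x of tuner_front in the frame of bay below 0.075 m).
It fails at once if the tuner is pressed against the contact bar with more than 30 N (contact force between tuner and contact_bar above 30 N).
It fails at once if the tuner is lifted by more than 15 mm or tipped by more than 12 degrees (height (world z) of tuner_center above 0.05 m or angle between tuner_center's own z axis and vertical above 0.21 rad).
It fails at once if the robot bumps the shelf unit with more than 15 N (contact force between any of the arm, the fingers and bay above 15 N).
It fails at once if the microphone, the bottle or the handset is moved by more than 20 mm (distance of any of microphone, bottle, handset from where it was at the start of the episode above 0.02 m).
It also fails if it takes over 64 s, if anything falls off the work surface, if the arm or the gripper's body presses on something with over 40 N, if the wrist force passes 120 N, or if a joint passes its speed limit or range.

## Working session

There is one attempt and no reset: what is moved stays moved. The work goes in short steps, Python scripts to look and compute and a shell command to move; the robot and the scene stay as the last step left them, time stands still between calls to the robot, and variables do not carry over. Pictures are saved under pics/ and viewed, at most 10 in all, crops included, and the job is handed in when it is done.

```bash
mkdir -p pics; cat > h.py <<'E'
import numpy as np, cv2
from workcell import bot
def K(c):
    f=200/np.tan(np.radians(c["fovy"])/2); return np.array([[f,0,c["cx"]],[0,f,c["cy"]],[0,0,1.]])
def onplane(c,uv,z):
    p=cv2.undistortPoints(np.array([[uv]],float),K(c),np.array(c["dist"],float))[0,0]
    R=np.array(c["R"]);t=np.array(c["t"]);d=R.T@np.array([p[0],p[1],1]);o=-R.T@t
    return o+d*(z-o[2])/d[2]
def proj(c,X):
    return cv2.projectPoints(np.array([X],float).reshape(-1,1,3),cv2.Rodrigues(np.array(c["R"]))[0],np.array(c["t"],float),K(c),np.array(c["dist"],float))[0].reshape(-1,2)
E
python3 - <<'E'
from h import *
np.set_printoptions(precision=3,suppress=True)
o=bot.get_obs();print(o,bot.nose_length)
Z=dict(tuner_center=.035,tuner_front=.02,bay=0,board_edge=.183,microphone=0,bottle=0,handset=0)
for n in("side","top"):
    c=bot.camera(n);cv2.imwrite(f"pics/{n}0.png",c["img"][:,:,::-1])
    print(n,-np.array(c["R"]).T@c["t"],c["fovy"])
    for k,z in Z.items():
        for r in bot.landmark_of(k,c)[:2]: print(k,r["score"],r["point"],onplane(c,r["point"],z))
E
```

```text
{'time': 0.0, 'q': array([73.282,  5.011, 10.033, 95.101,  0.002, 90.001]), 'qd': array([-0.069,  0.093, -0.051, -0.039, -0.048,  0.048]), 'joint_efforts': array([  0.001, -52.039,  46.48 ,   0.016,   0.   ,   0.   ]), 'ee_pos': array([0.158, 0.527, 0.239]), 'tcp_rot': array([-179.922,   -0.002,  163.281]), 'wrist_force': array([ 0.699, -0.916,  0.615]), 'torque': array([-0.04 , -0.03 , -0.011]), 'grasp_force': 0.0, 'opening': 0.08525452897620577} 0.008
side [-0.11  -0.72   0.777] 53.543639853437725
tuner_center 0.92 [295.6, 214.3] [0.479 0.07  0.035]
tuner_front 0.7 [284.1, 226.7] [0.426 0.06  0.02 ]
bay 0.92 [339.7, 211.0] [0.627 0.025 0.   ]
board_edge 0.37 [204.6, 207.8] [0.205 0.088 0.183]
microphone 0.96 [397.1, 306.2] [ 0.46  -0.355  0.   ]
bottle 0.96 [256.8, 187.3] [0.502 0.326 0.   ]
handset 0.68 [209.0, 205.4] [0.319 0.339 0.   ]
top [0.367 0.001 1.496] 46.84327749093905
tuner_center 0.81 [301.8, 222.2] [0.474 0.064 0.035]
tuner_front 0.95 [301.8, 238.1] [0.425 0.065 0.02 ]
bay 0.68 [313.4, 177.5] [0.624 0.026 0.   ]
board_edge 0.64 [313.5, 168.3] [0.619 0.022 0.183]
microphone 0.67 [429.5, 225.9] [ 0.46 -0.35  0.  ]
microphone 0.61 [214.3, 275.0] [0.31  0.348 0.   ]
bottle 0.84 [211.5, 210.4] [0.519 0.36  0.   ]
handset 0.77 [213.6, 274.8] [0.31 0.35 0.  ]
```

View pics/side0.png

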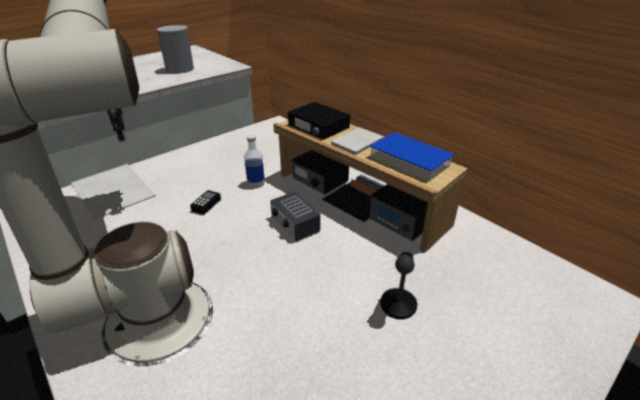

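View pics/top0.png

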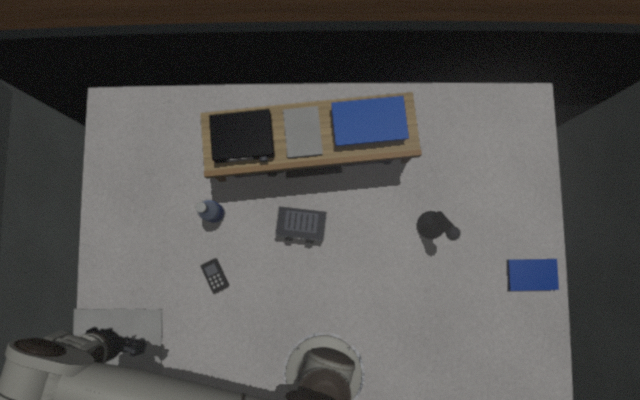

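The side view shows the tuner at about (296,215) in front of the shelf bay at (350,200), with the microphone at (400,300), bottle at (255,165) and handset at (206,202). The top view shows the tuner turned slightly negative in yaw and the shelf slightly positive. The rows can't pitch the tool directly, so I'll check in free space whether reaching past the arm's limit leans it, and whether the lean stays.

```bash
python3 -m inch '[[1,4,1,0],[2.5,8,2,0],[4,12,2,0],[5,16,2,0],[6,20,2,0],[7,24,2,0],[8,27,2,0],[9,30,2,0]]' 8.54; python3 - <<'E'
from h import *
np.set_printoptions(precision=3,suppress=True)
print(bot.get_obs()["q"])
c=bot.camera("top")
# tuner corner / board lines
for a,b,z in (((205,177),(420,156.5),.217),):
    A=onplane(c,a,z);B=onplane(c,b,z);print(A,B,np.degrees(np.arctan2(A[1]-B[1],A[0]-B[0]))-90)
for n in("side","top"):
    c=bot.camera(n)
    for k in("tuner_center","tuner_front","bay"):
        r=bot.landmark_of(k,c)[0];print(n,k,r["score"],onplane(c,r["point"],dict(tuner_center=.035,tuner_front=.02,bay=0)[k]))
c=bot.camera("top");cv2.imwrite("pics/topcrop.png",cv2.resize(c["img"][80:260,195:435,::-1],None,fx=3.3,fy=3.3,interpolation=cv2.INTER_CUBIC))
E
```

```text
time: 1.8
ee_pos: [0.2347, 0.7817, 0.2302]
tcp_rot: [176.7, 0.0, 163.3]
wrist_force: [0.5, 0.8, 2.0]
opening: 0.0853
grasp_force: 0.0
[ 73.286  49.78   70.768 107.726  -0.     90.005]
[0.592 0.328 0.217] [ 0.643 -0.28   0.217] 4.873303051124111
side tuner_center 0.84 [0.467 0.065 0.035]
side tuner_front 0.89 [0.432 0.078 0.02 ]
side bay 0.84 [0.634 0.023 0.   ]
top tuner_center 0.78 [0.468 0.066 0.035]
top tuner_front 0.69 [0.429 0.076 0.02 ]
top bay 0.93 [0.632 0.02  0.   ]
```

View pics/topcrop.png

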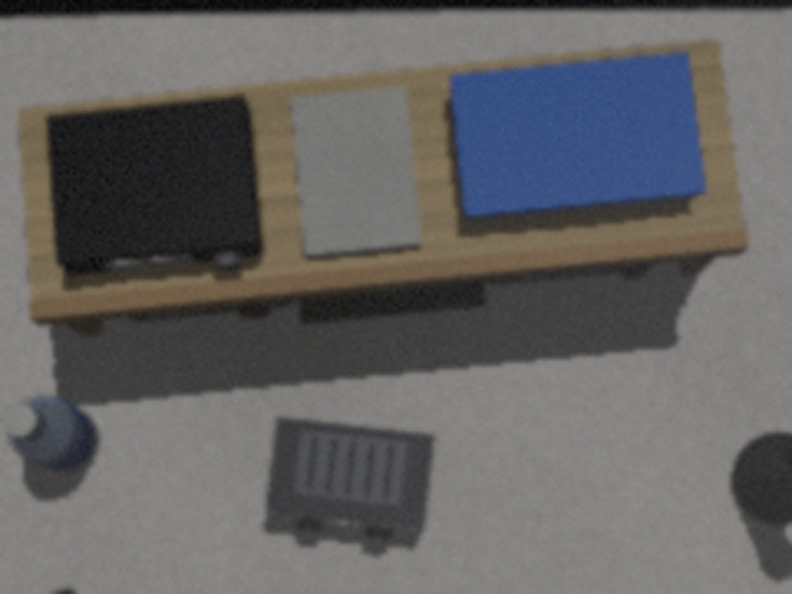

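The crop shows the tuner's top corners at about (278,420) and (432,436), the board's front edge from (32,318) to (745,247), and the mat from 303 to 485. The tool did lean 3° at the reach limit. I'll push further out, then come back, to see whether the lean persists.

```bash
python3 -m inch '[[1,4,0,0],[2,7,0,0],[3,10,0,0],[4,13,0,0],[5,16,0,0],[6,19,0,0],[7,22,0,0],[7,22,0,0]]'; python3 -m inch '[[-1,-4,0,0],[-3,-9,0,0],[-4,-14,0,0],[-6,-19,0,0],[-7,-24,0,0],[-8,-28,0,0],[-10,-34,0,0],[-10,-34,0,0]]'; python3 -c "
from h import *
print(bot.get_obs()['q'])"
```

```text
time: 3.3
ee_pos: [0.2568, 0.8461, 0.1588]
tcp_rot: [173.1, 0.0, 163.3]
wrist_force: [-0.1, -0.6, 0.3]
opening: 0.0854
grasp_force: 0.0
time: 4.3
ee_pos: [0.1556, 0.5024, 0.1602]
tcp_rot: [173.0, 0.0, 163.3]
wrist_force: [-0.0, 0.6, 0.9]
opening: 0.0852
grasp_force: 0.0
[ 7.27642120e+01 -6.20074170e+00 -1.00992338e+01  7.91057878e+01
  5.24295031e-02  8.94854400e+01]
```

The lean persists (7°), so it builds up with each push. Going high should hit the wrist joint's limit and lean the tool much faster.

```bash
python3 -m inch '[[0,0,6,0],[0,0,12,0],[0,0,18,0],[0,0,24,0],[0,0,30,0],[0,0,36,0],[0,0,42,0],[0,0,48,0]]'; python3 -c "
from h import *
print(bot.get_obs()['q'].round(1))"
```

```text
time: 5.3
ee_pos: [0.1552, 0.5013, 0.5572]
tcp_rot: [170.6, 0.0, 163.3]
wrist_force: [-26.6, -83.2, -7.7]
opening: 0.0854
grasp_force: 0.0
[7.280e+01 2.090e+01 7.080e+01 1.305e+02 1.000e-01 8.950e+01]
```

```bash
python3 -m inch '[[-0.3,-1,2,0],[-0.9,-3,5,0],[-1.5,-5,9,0],[-2.1,-7,13,0],[-2.7,-9,17,0],[-3.3,-11,21,0],[-3.6,-12,24,0],[-3.6,-12,25,0]]'; python3 -c "
from h import *
print(bot.get_obs()['q'].round(1))"
```

```text
time: 6.3
ee_pos: [0.1426, 0.4578, 0.6112]
tcp_rot: [164.4, 0.1, 163.3]
wrist_force: [-0.5, -0.2, -1.0]
opening: 0.0854
grasp_force: 0.0
[7.270e+01 1.470e+01 7.070e+01 1.305e+02 1.000e-01 8.940e+01]
```

```bash
python3 -m inch '[[-0.9,-3,5,0],[-1.8,-6,10,0],[-2.7,-9,15,0],[-3.6,-12,20,0],[-4.5,-15,25,0],[-5.4,-18,30,0],[-6.3,-21,35,0],[-7.2,-24,40,0]]'; python3 -m inch '[[-0.9,-3,5,0],[-1.8,-6,10,0],[-2.7,-9,15,0],[-3.6,-12,20,0],[-4.5,-15,25,0],[-5.4,-18,30,0],[-6.3,-21,35,0],[-7.2,-24,40,0]]'; python3 -c "
from h import *
print(bot.get_obs()['q'].round(1))"
```

```text
time: 7.3
ee_pos: [0.1289, 0.4093, 0.6591]
tcp_rot: [158.4, 0.2, 163.2]
wrist_force: [-0.1, 0.9, -0.4]
opening: 0.0853
grasp_force: 0.0
time: 8.3
ee_pos: [0.1142, 0.3592, 0.6996]
tcp_rot: [152.6, 0.3, 163.2]
wrist_force: [0.2, -0.3, -0.1]
opening: 0.0857
grasp_force: 0.0
[ 72.2   2.9  70.7 130.5   0.2  89. ]
```

```bash
for i in 1; do python3 -m inch '[[-1.2,-4,4,0],[-2.4,-8,8,0],[-3.6,-12,12,0],[-4.8,-16,16,0],[-6,-20,20,0],[-7.2,-24,24,0],[-8.4,-28,28,0],[-9.6,-32,32,0]]';  python3 -m inch '[[-1.2,-4,4,0],[-2.4,-8,8,0],[-3.6,-12,12,0],[-4.8,-16,16,0],[-6,-20,20,0],[-7.2,-24,24,0],[-8.4,-28,28,0],[-9.6,-32,32,0]]'; python3 -m inch '[[-1.2,-4,4,0],[-2.4,-8,8,0],[-3.6,-12,12,0],[-4.8,-16,16,0],[-6,-20,20,0],[-7.2,-24,24,0],[-8.4,-28,28,0],[-9.6,-32,32,0]]'; done; python3 -c "
from h import *
print(bot.get_obs()['q'].round(1))"
```

```text
time: 9.3
ee_pos: [0.0969, 0.3019, 0.7368]
tcp_rot: [146.5, 0.4, 163.1]
wrist_force: [0.4, -0.0, 0.7]
opening: 0.0853
grasp_force: 0.0
time: 10.3
ee_pos: [0.0415, 0.2355, 0.7751]
tcp_rot: [138.5, -2.2, 165.1]
wrist_force: [-0.1, -0.1, -0.2]
opening: 0.0853
grasp_force: 0.0
time: 11.3
ee_pos: [0.0327, 0.1843, 0.8044]
tcp_rot: [130.4, -2.4, 164.4]
wrist_force: [0.5, -0.5, -0.2]
opening: 0.0854
grasp_force: 0.0
[ 51.6 -16.6  70.7 130.5  18.7  76.5]
```

The tool now leans about 50°, fingers stacked in the lean plane; closed, they make a 22 mm pusher. I'll swing it round towards the bay heading and down part way.

```bash
python3 -m inch '[[3,0,-3,-5],[7,1,-8,-14],[11,2,-13,-23],[15,3,-18,-32],[19,3,-23,-41],[23,3,-28,-50],[27,3,-33,-59],[30,3,-37,-68]]' 0 30; python3 -m inch '[[2,0,-2,-1],[4,0,-3,-1],[5,0,-4,-1],[5,0,-4,-1],[5,0,-4,-1],[5,0,-4,-1],[5,0,-4,-1],[5,0,-4,-1]]'; python3 - <<'E'
from h import *
from scipy.spatial.transform import Rotation as Ro
o=bot.get_obs();R=Ro.from_euler('xyz',o['tcp_rot'],degrees=True).as_matrix();z=R[:,2]
print(o['q'].round(1),R.round(3).tolist(),'heading',np.degrees(np.arctan2(z[1],z[0])),'tilt',np.degrees(np.arccos(-z[2])))
E
```

```text
time: 12.3
ee_pos: [0.2497, 0.2084, 0.5373]
tcp_rot: [130.5, -2.3, 107.4]
wrist_force: [-0.2, 0.7, 1.0]
opening: -0.0
grasp_force: 0.0
time: 13.3
ee_pos: [0.2998, 0.2066, 0.499]
tcp_rot: [130.7, -2.3, 106.4]
wrist_force: [0.7, 0.0, -0.3]
opening: 0.0003
grasp_force: 0.0
[ 54.4 -48.5 -10.8  84.5 -26.5 118.4] [[-0.283, 0.634, 0.72], [0.958, 0.155, 0.24], [0.04, 0.758, -0.651]] heading 18.404663839014667 tilt 49.35012860105336
```

```bash
python3 -m inch '[[5,0,-2,-3],[9,0,-6,-6],[12,0,-11,-10],[14,0,-17,-13.5],[16,0,-23,-13.5],[16,0,-29,-13.5],[16,0,-35,-13.5],[16,0,-40,-13.5]]'; python3 - <<'E'
from h import *
from scipy.spatial.transform import Rotation as Ro
o=bot.get_obs();R=Ro.from_euler('xyz',o['tcp_rot'],degrees=True).as_matrix();z=R[:,2]
print(o['q'].round(1),'heading',np.degrees(np.arctan2(z[1],z[0])),'tilt',np.degrees(np.arccos(-z[2])))
c=bot.camera("side");cv2.imwrite("pics/s1.png",cv2.resize(c["img"][120:320,130:430,::-1],None,fx=2.6,fy=2.6,interpolation=cv2.INTER_CUBIC))
print(proj(c,o['ee_pos']),(proj(c,o['ee_pos']+z*.008)-[130,120])*2.6)
E
```

```text
time: 14.3
ee_pos: [0.4594, 0.2059, 0.0961]
tcp_rot: [130.8, -2.3, 92.9]
wrist_force: [0.4, -0.1, -0.3]
opening: 0.0001
grasp_force: 0.0
[ 37.  -46.2 -58.   33.6 -23.8 115.3] heading 4.827306429196535 tilt 49.28121962748701
[[263.68442026 182.38800355]] [[351.73648351 163.86155369]]
```

View pics/s1.png

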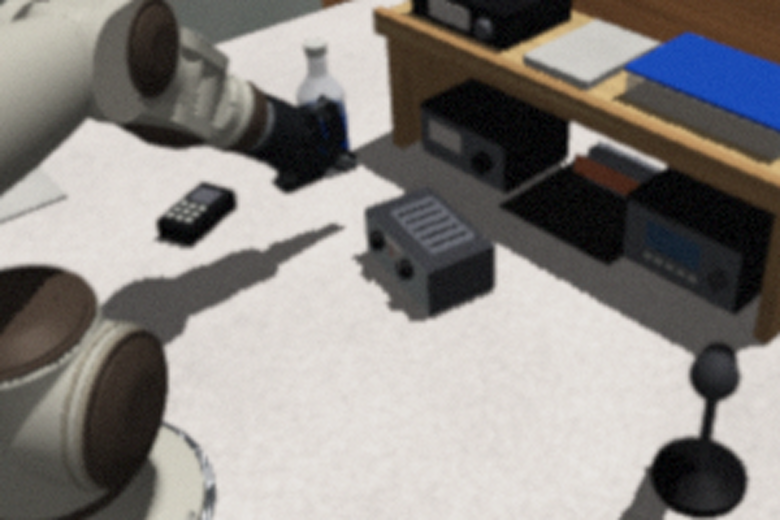

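The closed tip is at about (352,160) in the crop, where I predicted it. A knuckle wing shows at (285,185), and the tuner sits at (430,250). Joints 2 and 3 are close to their limits, so I'll fit the arm's planar kinematics to see which leans can reach where.

```bash
python3 - <<'E'
from h import *
from scipy.optimize import least_squares
d=np.array([[4.98,10.08,95.1,.5502,.239],[49.78,70.768,107.726,.8162,.2302],[-6.2,-10.1,79.1,.526,.1602],[20.9,70.8,130.5,.5248,.5572],[14.7,70.7,130.5,.4795,.6112],[2.9,70.7,130.5,.3769,.6996]])
def fk(p,q):
    r0,z0,L1,a1,L2,a2,T=p;j2,j3,j4=np.radians(q).T; e=j3-j2;g=j4-e
    return np.array([r0+L1*np.sin(j2)+a1*np.cos(j2)+L2*np.cos(e)+a2*np.sin(e)+T*np.cos(g), z0+L1*np.cos(j2)-a1*np.sin(j2)+L2*np.sin(e)-a2*np.cos(e)-T*np.sin(g)])
s=least_squares(lambda p:np.r_[(fk(p,d[:,:3])-d[:,3:].T).ravel(),0.003*(p-[0,.2,.3,0,.3,0,.2])],[0,.2,.3,0,.3,0,.2])
p=s.x;print(p.round(3),np.abs(fk(p,d[:,:3])-d[:,3:].T).max().round(4))
lo=np.array([-48.5,-65.7]);hi=np.array([103,70.7])
J2,J3=np.meshgrid(np.arange(-48.4,100,.5),np.arange(-65.5,70.7,.5));J2=J2.ravel();J3=J3.ravel()
for t in(0,10,20,30,35,40,45,50):
    J4=90-t+J3-J2;ok=(J4<130)&(J4>-126);r,z=fk(p,np.c_[J2,J3,J4])
    for zz in(.025,.10):
        m=ok&(abs(z-zz)<.006);print(t,zz,r[m].min().round(3),r[m].max().round(3))
# knuckle wing position in tilt plane
from scipy.spatial.transform import Rotation as Ro
o=bot.get_obs();R=Ro.from_euler('xyz',o['tcp_rot'],degrees=True).as_matrix();c=bot.camera("side")
for b in(.02,.04,.06):
    for u in(-.06,-.045,-.03,.03,.045): print(b,u,((proj(c,o['ee_pos']-b*R[:,2]+u*R[:,1])[0]-[130,120])*2.6).round())
E
```

```text
[-0.001  0.16   0.42   0.     0.519 -0.036  0.421] 0.0003
0 0.025 0.206 0.888
0 0.1 0.199 0.86
10 0.025 0.279 0.963
10 0.1 0.273 0.936
20 0.025 0.35 1.039
20 0.1 0.346 1.015
30 0.025 0.414 1.114
30 0.1 0.416 1.093
35 0.025 0.442 1.15
35 0.1 0.448 1.129
40 0.025 0.468 1.184
40 0.1 0.476 1.166
45 0.025 0.49 1.216
45 0.1 0.502 1.199
50 0.025 0.53 1.245
50 0.1 0.524 1.231
0.02 -0.06 [313. 208.]
0.02 -0.045 [319. 197.]
0.02 -0.03 [325. 187.]
0.02 0.03 [349. 144.]
0.02 0.045 [354. 133.]
0.04 -0.06 [302. 204.]
0.04 -0.045 [308. 194.]
0.04 -0.03 [314. 183.]
0.04 0.03 [338. 139.]
0.04 0.045 [344. 128.]
0.06 -0.06 [291. 200.]
0.06 -0.045 [297. 190.]
0.06 -0.03 [303. 179.]
0.06 0.03 [327. 134.]
0.06 0.045 [333. 123.]
```

Model fits: only the wrist has to stay about 0.21 m from the base axis, so a yawed heading gives freedom at this lean. I'll turn to heading -55°, come down beside the tuner's left side, and push it towards -y just before its middle.

```bash
python3 -m inch '[[0,0,0,-10],[0,0,0,-20],[0,0,0,-30],[0,0,0,-40],[0,0,-2,-50],[0,-0.5,-4,-60],[0,-1,-6,-60],[0,-1,-6.8,-60]]';  python3 -m inch '[[0,0,0,0],[0,-1,-0.2,0],[0,-2,-0.2,0],[0,-2.5,-0.2,0],[0,-3,-0.2,0],[0,-4,-0.2,0],[0,-4.5,-0.2,0],[0,-5,-0.2,0]]'; cat >> h.py <<'E'
from scipy.spatial.transform import Rotation as Ro
def see(pic=None,crop=None):
    np.set_printoptions(precision=3,suppress=True)
    o=bot.get_obs();z=Ro.from_euler('xyz',o['tcp_rot'],degrees=True).as_matrix()[:,2]
    print('q',o['q'].round(1),'tcp',o['ee_pos'],'head %.1f tilt %.1f'%(np.degrees(np.arctan2(z[1],z[0])),np.degrees(np.arccos(-z[2]))),'F',o['wrist_force'])
    for n in('side','top'):
        c=bot.camera(n)
        for k,h in(('tuner_center',.035),('tuner_front',.02)):
            for r in bot.landmark_of(k,c)[:1]: print(n,k,r['score'],onplane(c,r['point'],h))
        if pic and n=='top': cv2.imwrite(pic,cv2.resize(c["img"][100:300,210:430,::-1],None,fx=3,fy=3,interpolation=cv2.INTER_CUBIC))
E
python3 -c "
from h import *
see('pics/t2.png')"
```

```text
time: 15.4
ee_pos: [0.5108, 0.1373, 0.0345]
tcp_rot: [132.4, -2.5, 37.8]
wrist_force: [-0.1, 6.8, 5.2]
opening: 0.0001
grasp_force: 3.5
time: 16.4
ee_pos: [0.5101, 0.0874, 0.0329]
tcp_rot: [132.3, -2.5, 37.9]
wrist_force: [2.2, 7.0, 4.2]
opening: -0.0001
grasp_force: 3.3
q [ 32.8  -6.  -34.5  53.5 -47.2 172.5] tcp [0.51  0.087 0.033] head -49.8 tilt 47.7 F [2.16  7.044 4.184]
side tuner_center 0.76 [0.46  0.024 0.035]
side tuner_front 0.97 [0.413 0.03  0.02 ]
top tuner_center 0.85 [0.452 0.004 0.035]
top tuner_front 0.96 [0.414 0.036 0.02 ]
```

View pics/t2.png

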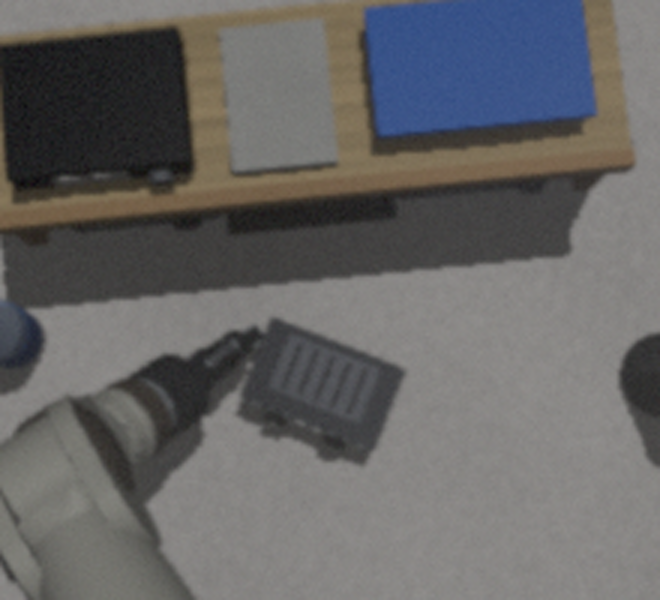

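The turn drifted off position, so contact was at the back-left corner (crop (262,330)). The tuner turned to about -21° with its centre near (0.457, 0.016). Pushing the right part of the front face forward will turn it back, so I'll lift over and come down in front there.

```bash
python3 -m inch '[[-0.5,1,3,0],[-1.5,2,7,1],[-3,1,11,2],[-6,-1,12,3],[-9,-4,12,5],[-12,-7,12,7],[-15,-9,12,8],[-15.4,-9.6,11,8]]'; python3 -c "
from h import *
see()"
```

```text
time: 17.7
ee_pos: [0.355, -0.0072, 0.1396]
tcp_rot: [132.4, -1.9, 45.7]
wrist_force: [1.2, 1.1, 0.9]
opening: -0.0
grasp_force: 0.0
q [ 32.7 -48.6 -49.5  73.5 -45.6 161.3] tcp [ 0.355 -0.007  0.14 ] head -42.6 tilt 47.6 F [1.186 1.091 0.891]
side tuner_center 0.97 [0.464 0.02  0.035]
side tuner_front 0.72 [0.428 0.029 0.02 ]
top tuner_center 0.95 [0.46  0.008 0.035]
top tuner_front 0.57 [0.416 0.023 0.02 ]
```

```bash
python3 -m inch '[[0,0,-2,-1],[0,0,-4,-3],[0,0,-6,-5],[0,0,-8,-6],[0,0,-9.5,-6],[0,0,-10.5,-6],[0,0,-11,-6],[0,0,-11,-6]]'; python3 -c "
from h import *
see()"
```

```text
time: 19.0
ee_pos: [0.3561, -0.0064, 0.0304]
tcp_rot: [132.4, -2.1, 39.7]
wrist_force: [-0.3, -0.7, -0.3]
opening: -0.0002
grasp_force: 0.0
q [ 33.7 -38.3 -56.8  63.  -47.1 171.1] tcp [ 0.356 -0.006  0.03 ] head -48.4 tilt 47.7 F [-0.347 -0.65  -0.319]
side tuner_center 0.66 [0.455 0.026 0.035]
side tuner_front 0.96 [0.424 0.037 0.02 ]
top tuner_center 0.9 [0.457 0.019 0.035]
```

```bash
python3 -m inch '[[1,0,-0.5,0],[2,0,-0.7,1],[3,0,-0.7,2],[3.8,0,-0.7,3],[4.6,0,-0.7,4],[5.4,0,-0.7,5],[6.2,0,-0.7,6],[7,0,-0.7,8]]'; python3 -c "
from h import *
see('pics/t3.png')"
```

```text
time: 20.3
ee_pos: [0.4258, -0.0066, 0.0229]
tcp_rot: [132.4, -1.9, 47.8]
wrist_force: [-4.4, -0.6, 0.0]
opening: -0.0
grasp_force: 1.8
q [ 25.  -38.2 -58.8  44.9 -42.2 148.6] tcp [ 0.426 -0.007  0.023] head -40.5 tilt 47.6 F [-4.394 -0.608  0.037]
side tuner_center 0.94 [0.498 0.031 0.035]
side tuner_front 0.74 [0.454 0.04  0.02 ]
top tuner_center 0.78 [0.491 0.005 0.035]
top tuner_front 0.56 [0.45  0.031 0.02 ]
```

View pics/t3.png

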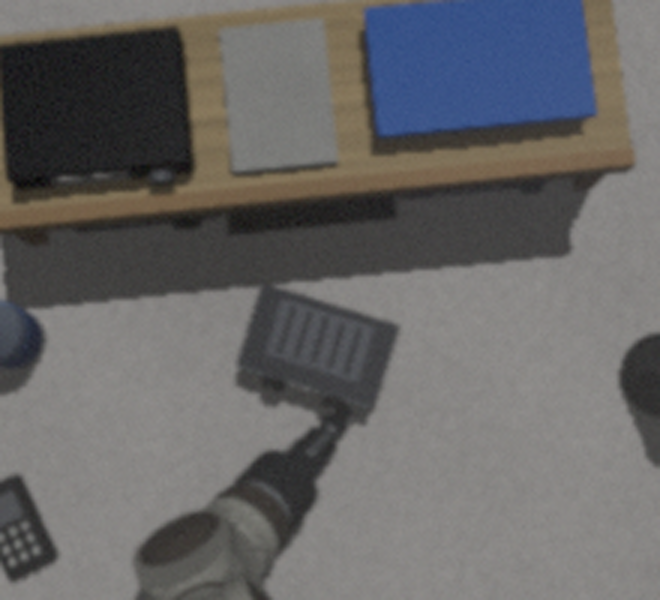

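The crop shows the tip on the front face at (348,405). The tuner is still about -15° (top corners (265,288) and (398,325)), so I need more lever arm: shift the tip towards the right end of the face and push again.

```bash
python3 -m inch '[[-1,0,0,0],[-1.6,-1.5,0,0],[-1.2,-2.7,0,0],[0,-2.7,0,0],[1,-2.8,0,1],[2,-3,0,2],[3,-3.2,0,3],[4,-3.4,0,4]]'; python3 -c "
from h import *
see('pics/t4.png')
c=bot.camera('top')
g=cv2.cvtColor(c['img'],cv2.COLOR_RGB2GRAY)[185:260,270:360].astype(int)
m=((g<95)).astype('uint8'); print(np.percentile(g,[5,25,50,75,95]))"
```

```text
time: 21.6
ee_pos: [0.4656, -0.0405, 0.0232]
tcp_rot: [132.4, -2.0, 51.7]
wrist_force: [-4.1, -0.1, 1.6]
opening: 0.0004
grasp_force: 2.1
q [ 15.1 -39.2 -60.7  34.2 -35.4 133. ] tcp [ 0.466 -0.041  0.023] head -36.5 tilt 47.6 F [-4.086 -0.09   1.587]
side tuner_center 0.83 [0.522 0.027 0.035]
side tuner_front 0.97 [0.492 0.033 0.02 ]
top tuner_center 0.57 [0.528 0.022 0.035]
top tuner_front 0.7 [0.483 0.031 0.02 ]
[ 51.    65.   123.   133.75 136.  ]
```

View pics/t4.png

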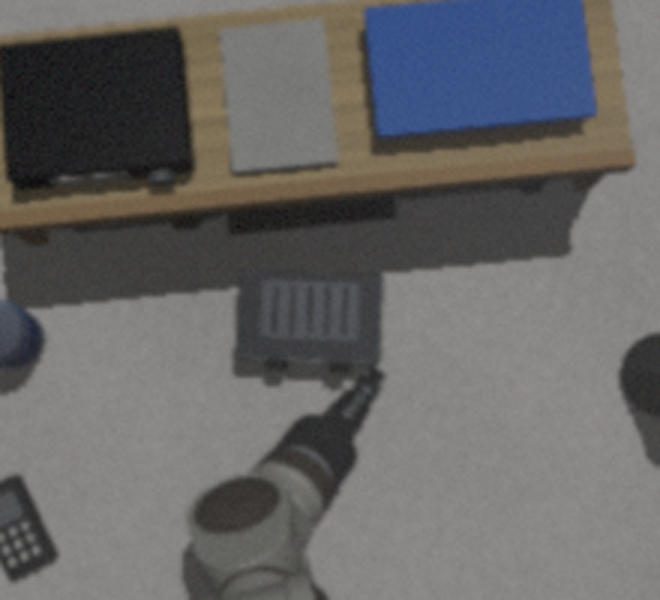

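The crop now shows the tuner nearly square to the world (top back corners (243,277) and (382,275)), about 10 mm left of the bay's middle line. I'll move the tip to the middle of the face and push straight +x, which closes that offset, straightening the heading as reach allows.

```bash
python3 -m inch '[[-1.5,-0.3,0,0],[-2,1.5,0,3],[-2,3.5,0,6],[-2,5.5,0,10],[-1.5,6.2,0,12],[-0.5,6.2,0,12],[0.5,6.2,0,13],[1.5,6.2,0,14]]'; python3 -c "
from h import *
see()"
```

```text
time: 22.95
ee_pos: [0.4815, 0.0213, 0.0232]
tcp_rot: [132.4, -2.0, 65.8]
wrist_force: [-6.9, 0.4, 3.8]
opening: 0.0001
grasp_force: 3.4
q [ 18.8 -41.9 -62.8  29.6 -29.1 123.2] tcp [0.482 0.021 0.023] head -22.4 tilt 47.6 F [-6.852  0.388  3.764]
side tuner_center 0.64 [0.543 0.031 0.035]
side tuner_front 0.66 [0.496 0.024 0.02 ]
top tuner_center 0.9 [0.531 0.024 0.035]
top tuner_front 0.78 [0.494 0.02  0.02 ]
```

```bash
python3 -m inch '[[0.6,0,0,2],[1.2,0,0,4],[1.8,0,0,6],[2.4,0,0,9],[3.2,0,0,12],[4,0,0,15],[4.8,0,0,18],[5.5,0,0,22]]'; python3 -c "
from h import *
see('pics/t5.png')"
```

```text
time: 24.25
ee_pos: [0.5357, 0.0218, 0.0227]
tcp_rot: [132.4, -2.0, 87.8]
wrist_force: [-4.8, -1.3, 0.1]
opening: -0.0002
grasp_force: 2.1
q [  4.  -38.5 -63.   18.1  -3.2  95.6] tcp [0.536 0.022 0.023] head -0.3 tilt 47.6 F [-4.826 -1.299  0.117]
side tuner_center 0.55 [0.598 0.025 0.035]
side tuner_front 0.91 [0.548 0.032 0.02 ]
top tuner_center 0.55 [0.587 0.024 0.035]
top tuner_front 0.92 [0.552 0.032 0.02 ]
```

View pics/t5.png

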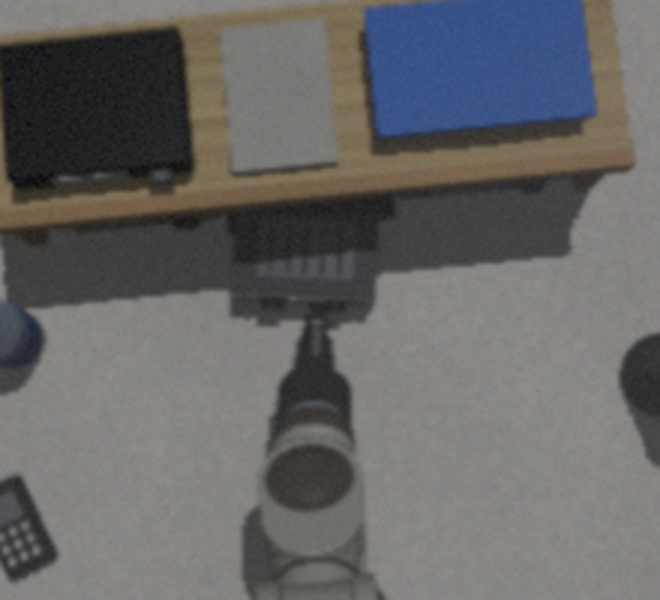

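The crop shows the tuner at about -3° with its middle near column 306, against the bay line at about 315 there, so it's 8–10 mm left. The tip touches about 11 mm right of its middle. Pushing on along about -3° while turning the tool to +5° should bring it in and square it.

```bash
python3 -m inch '[[0.6,0,0,1],[1.2,-0.1,0,2],[1.8,-0.1,0,3],[2.5,-0.2,0,4],[3.2,-0.2,0,5],[3.9,-0.3,0,5],[4.6,-0.3,0,5],[5.3,-0.3,0,5]]'; python3 -c "
from h import *
see('pics/t6.png')
c=bot.camera('side');cv2.imwrite('pics/s6.png',cv2.resize(c['img'][150:270,240:440,::-1],None,fx=4,fy=4,interpolation=cv2.INTER_CUBIC))"
```

```text
time: 25.55
ee_pos: [0.5891, 0.019, 0.0233]
tcp_rot: [132.4, -2.0, 92.7]
wrist_force: [-7.2, -1.3, 3.0]
opening: -0.0003
grasp_force: 3.4
q [  0.4 -26.7 -56.7  12.5   3.1  89.9] tcp [0.589 0.019 0.023] head 4.6 tilt 47.6 F [-7.212 -1.271  3.043]
side tuner_center 0.92 [0.654 0.049 0.035]
side tuner_front 0.75 [0.601 0.03  0.02 ]
top tuner_center 0.8 [0.648 0.031 0.035]
top tuner_front 0.76 [0.603 0.028 0.02 ]
```

View pics/t6.png

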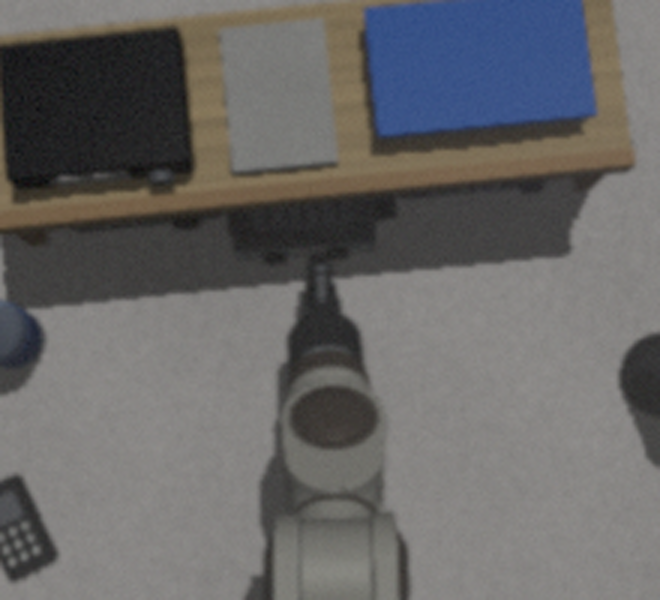

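The crop shows the tuner's front edge from (235,252) to (373,243), nearly square but about 9 mm left, with the tip 15 mm right of its middle. I'll re-place the tip slightly left of the middle and push a little obliquely to the right.

```bash
python3 -m inch '[[-1.2,0,0,0],[-1.6,1.0,0,0],[-1.5,2.0,0,0],[-0.4,2.0,0,0],[0.2,2.0,0,0],[1,1.9,0,0],[1.9,1.9,0,0],[2.8,1.8,0,0]]'; python3 -c "
from h import *
see()
see()"
```

```text
time: 26.9
ee_pos: [0.6176, 0.0374, 0.0235]
tcp_rot: [132.4, -2.1, 92.8]
wrist_force: [-8.1, 0.7, 4.8]
opening: 0.0001
grasp_force: 3.9
q [  2.9 -21.2 -53.2  10.3   1.3  91.6] tcp [0.618 0.037 0.024] head 4.6 tilt 47.7 F [-8.107  0.735  4.768]
side tuner_center 0.93 [0.681 0.042 0.035]
side tuner_front 0.66 [0.63  0.035 0.02 ]
top tuner_center 0.84 [0.671 0.018 0.035]
top tuner_front 0.66 [0.637 0.029 0.02 ]
q [  2.8 -21.2 -53.3  10.4   1.3  91.6] tcp [0.617 0.037 0.023] head 4.6 tilt 47.6 F [-1.096  0.432  0.431]
side tuner_center 0.7 [0.663 0.028 0.035]
side tuner_front 0.79 [0.624 0.019 0.02 ]
top tuner_center 0.83 [0.679 0.024 0.035]
top tuner_front 0.79 [0.629 0.029 0.02 ]
```

```bash
python3 -m inch '[[0.3,0,0,0],[0.6,0,0,0],[0.9,0,0,0],[1.2,0,0,0],[1.5,0,0,0],[1.7,0,0,0],[1.9,0,0,0],[2.1,0,0,0]]'; python3 -c "
from h import *
for i in range(3): see('pics/t7.png')
c=bot.camera('side');cv2.imwrite('pics/s7.png',cv2.resize(c['img'][150:270,260:440,::-1],None,fx=4.4,fy=4.4,interpolation=cv2.INTER_CUBIC))
for n in('side','top'):
  c=bot.camera(n)
  print([onplane(c,r['point'],0) for r in bot.landmark_of('bay',c)[:1]])"
```

```text
time: 28.5
ee_pos: [0.638, 0.0367, 0.0231]
tcp_rot: [132.4, -2.0, 92.7]
wrist_force: [-6.0, -0.3, 3.4]
opening: 0.0001
grasp_force: 3.2
q [  2.7 -17.5 -50.6   9.2   1.4  91.5] tcp [0.638 0.037 0.023] head 4.6 tilt 47.6 F [-5.974 -0.28   3.391]
side tuner_center 0.56 [0.692 0.032 0.035]
side tuner_front 0.59 [0.649 0.024 0.02 ]
top tuner_center 0.49 [0.691 0.018 0.035]
top tuner_front 0.55 [0.636 0.031 0.02 ]
q [  2.7 -17.5 -50.6   9.2   1.4  91.5] tcp [0.638 0.037 0.023] head 4.6 tilt 47.6 F [-3.363  0.171  1.582]
side tuner_center 0.91 [0.71  0.046 0.035]
side tuner_front 0.71 [0.653 0.022 0.02 ]
top tuner_center 0.49 [0.689 0.018 0.035]
top tuner_front 0.48 [0.649 0.037 0.02 ]
q [  2.7 -17.5 -50.6   9.2   1.4  91.5] tcp [0.638 0.037 0.023] head 4.6 tilt 47.6 F [-3.19  -0.111  0.56 ]
side tuner_center 0.7 [0.699 0.03  0.035]
side tuner_front 0.71 [0.648 0.034 0.02 ]
top tuner_center 0.59 [0.685 0.026 0.035]
top tuner_front 0.55 [0.643 0.037 0.02 ]
[array([0.635, 0.039, 0.   ])]
[]
```

View pics/s7.png

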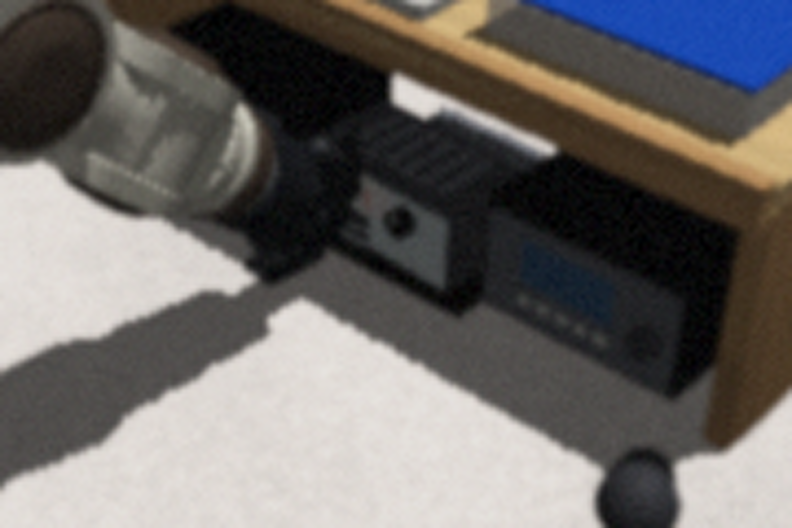

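The side crop shows the tuner entering between the sets, its bright front right edge at about (448,203–290) and the right set's near left edge at about (488,205–300), with a clear gap. I'll work out the offset from these points.

```bash
python3 - <<'E'
from h import *
np.set_printoptions(precision=3,suppress=True)
c=bot.camera('side');B=np.array([.632,.023]);a=np.radians(4.9)
def b(u,v,z):
    P=onplane(c,(260+u/4.4,150+v/4.4),z)[:2]-B;return np.array([P[0]*np.cos(a)+P[1]*np.sin(a),-P[0]*np.sin(a)+P[1]*np.cos(a)])
print('tuner FR top',b(450,203,.07),'set FL bottom',b(487,302,0),'set FL top',b(492,205,.1),'tuner FR low',b(448,290,.008))
for yb in(-.0955,): 
    for xb,z in((.02,0),(.03,0),(.02,.1),(.03,.1)):
        w=B+[xb*np.cos(a)-yb*np.sin(a),xb*np.sin(a)+yb*np.cos(a)]; print(xb,z,(proj(c,[w[0],w[1],z])[0]-[260,150])*4.4)
T=bot.get_obs()['ee_pos'][:2]-B;print('tcp in bay',T[0]*np.cos(a)+T[1]*np.sin(a),-T[0]*np.sin(a)+T[1]*np.cos(a))
E
```

```text
tuner FR top [ 0.031 -0.058] set FL bottom [ 0.033 -0.096] set FL top [ 0.014 -0.107] tuner FR low [ 0.016 -0.073]
0.02 0 [475.516 309.231]
0.03 0 [484.028 303.087]
0.02 0.1 [484.914 194.982]
0.03 0.1 [493.769 189.124]
tcp in bay 0.007148369426574347 0.013078656573835744
```

The tuner's front is about 23 mm in and 5–8 mm left. I'll take the 8 mm that is certainly free, trending right, then small steps while watching the force.

```bash
python3 -m inch '[[0.1,0,0,0],[0.2,0,0,0],[0.3,0,0,0],[0.4,0,0,0],[0.5,-0.05,0,0],[0.6,-0.05,0,0],[0.7,-0.05,0,0],[0.8,-0.05,0,0]]' | sed -n '1,4p'; python3 -m inch '[[0.03,0,0,0],[0.06,0,0,0],[0.1,0,0,0],[0.13,0,0,0],[0.16,0,0,0],[0.19,0,0,0],[0.22,-0.02,0,0],[0.25,-0.02,0,0]]'| sed -n '1,4p'
```

```text
time: 30.7
ee_pos: [0.6459, 0.036, 0.0231]
tcp_rot: [132.4, -2.0, 92.7]
wrist_force: [-8.0, 0.1, 3.6]
time: 31.7
ee_pos: [0.6483, 0.0359, 0.0231]
tcp_rot: [132.4, -2.0, 92.7]
wrist_force: [-9.5, 1.0, 3.2]
```

```bash
python3 -m inch '[[0.03,0,0,0],[0.06,0,0,0],[0.1,0,0,0],[0.13,0,0,0],[0.16,-0.02,0,0],[0.19,-0.02,0,0],[0.22,-0.02,0,0],[0.25,-0.02,0,0]]'| sed -n '1,4p'; python3 -c "
from h import *
see()"
```

```text
time: 32.7
ee_pos: [0.6503, 0.0354, 0.023]
tcp_rot: [132.5, -2.0, 92.7]
wrist_force: [-29.4, -2.1, 15.5]
q [  2.5 -15.4 -49.1   8.7   1.5  91.4] tcp [0.65  0.035 0.023] head 4.5 tilt 47.6 F [-29.424  -2.114  15.511]
side tuner_center 0.78 [0.717 0.047 0.035]
side tuner_front 0.96 [0.663 0.022 0.02 ]
top tuner_front 0.73 [0.31  0.341 0.02 ]
```

Solid contact. I'll back the tip off and measure the tuner carefully with nothing touching it.

```bash
python3 -m inch '[[-0.2,0,0,0],[-0.5,0,0,0],[-1,0,0,0],[-2,0,0,0],[-3.5,0,0,0],[-5,0,0,0],[-6.5,0,0,0],[-8,0,0,0]]'| sed -n '1,4p'; python3 - <<'E'
from h import *
np.set_printoptions(precision=4,suppress=True)
S={}
for i in range(8):
    for n in('side','top'):
        c=bot.camera(n)
        for k,h in(('tuner_center',.035),('tuner_front',.02),('bay',0),('board_edge',.183)):
            r=bot.landmark_of(k,c)
            if r and r[0]['score']>.45:
                P=onplane(c,r[0]['point'],h)
                if P[0]>.55: S.setdefault((n,k),[]).append(P[:2])
        if i==0: cv2.imwrite(f'pics/{n}8.png',c['img'][:,:,::-1]); np.save(f'{n}8.npy',c['img'])
for k,v in S.items(): print(k,len(v),np.median(v,0),np.std(v,0))
# side bright-panel profile
c=bot.camera('side');g=cv2.GaussianBlur(cv2.cvtColor(c['img'],cv2.COLOR_RGB2GRAY),(3,3),0)
print(g[190:224:2,330:380:2])
print(bot.get_obs()['time'])
E
```

```text
time: 34.0
ee_pos: [0.5701, 0.0357, 0.0231]
tcp_rot: [132.4, -2.0, 92.7]
wrist_force: [0.2, 0.1, -0.5]
('side', 'tuner_center') 7 [0.7116 0.0396] [0.0198 0.0082]
('side', 'tuner_front') 8 [0.6594 0.0231] [0.0069 0.006 ]
('side', 'bay') 8 [0.6319 0.0279] [0.0196 0.0074]
('side', 'board_edge') 8 [0.6224 0.0297] [0.0048 0.0065]
('top', 'bay') 6 [0.6267 0.0206] [0.0044 0.0054]
('top', 'board_edge') 8 [0.6178 0.0258] [0.0025 0.0016]
[[ 37  70  65  36  21  15  54  77  72  55  35  26  25  25  30  33  32  35
   34  30  25  23  21  17   9]
 [ 61  75  69  35  17  14  52  79  74  77  70  52  36  26  24  27  30  31
   26  24  22  20  16  11   8]
 [ 46  71  75  60  38  48  71  79  75  83  81  71  59  50  37  27  24  23
   22  23  22  13  11   8   8]
 [ 21  55  71  74  71  72  77  78  78  81  70  47  33  55  66  52  36  26
   25  23  22  14  12   7   9]
 [ 12  20  41  63  73  76  78  78  79  76  50  32  16  28  67  75  66  45
   28  23  24  30  26  17  10]
 [  9   7  12  25  48  65  75  77  77  77  54  24  12  26  67  78  76  63
   29  24  24  32  35  32  27]
 [ 17  10  10  10  13  27  49  69  75 
[... 423 characters left out ...]
   9  13  25  49  67  75  74  48
   24  23  29  36  36  36  33]
 [ 78  82  83  85  81  81  78  59  37  19  13  10   9  12  29  50  67  45
   20  16  28  36  36  36  33]
 [ 79  81  84  82  81  80  81  80  74  58  36  20  11   9   9  16  32  28
   14  11  29  37  37  35  35]
 [ 84  81  81  81  81  79  80  84  83  80  75  56  33  15  10  11  11  10
    9  14  31  36  36  39  44]
 [143 103  85  83  81  81  80  82  82  82  81  80  71  49  27  14  10   8
   15  32  43  39  37  38  54]
 [215 186 125  92  81  81  81  80  81  81  81  81  83  81  69  48  30  24
   45  69  76  64  49  40  42]
 [226 224 205 157 108  91  81  83  83  82  82  83  82  83  82  79  68  62
   76  79  84  82  76  63  48]]
38.05
```

```bash
python3 - <<'E'
from h import *
np.set_printoptions(precision=4,suppress=True)
c=bot.camera('side');a=np.radians(4.87);Rb=np.array([[np.cos(a),np.sin(a)],[-np.sin(a),np.cos(a)]])
B=np.array([.620,.025])
b=lambda uv,z:Rb@(onplane(c,uv,z)[:2]-B)
for z in(.004,.008,.012):
    P=b((341.5,202),z);Q=b((359.4,212),z);print(z,P,Q,'yaw rel',np.degrees(np.arctan2(P[1]-Q[1],P[0]-Q[0]))-90,'corner',b((364.3,214.7),z))
for z in(.066,.07):
    P=b((351,191.5),z);Q=b((360.5,196.2),z);print(z,P,Q,'yaw rel',np.degrees(np.arctan2(P[1]-Q[1],P[0]-Q[0]))-90,'corner',b((364.3,198),z))
# image of square, centred tuner's front edges at trial offsets
for off in(-.01,0,.01):
  for yaw in(-4,0,4):
    t=np.radians(yaw)
    def w(s,z): 
        p=np.array([.0466+.045,off])+np.array([[np.cos(t),-np.sin(t)],[np.sin(t),np.cos(t)]])@[-.045,s]
        p=B+Rb.T@p; return [p[0],p[1],z]
    print(off,yaw,proj(c,[w(-.075,.07),w(-.075,.04),w(-.075,.005),w(0,.005),w(0,.07)]).round(1).tolist())
# pixel positions of right set's front-left edge, expected
for x in(.02,.03): print([proj(c,[*(B+Rb.T@[x,-.0955]),z])[0].round(1) for z in(0,.1)])
# gap profiles
g=cv2.GaussianBlur(cv2.cvtColor(c['img'],cv2.COLOR_RGB2GRAY),(3,3),0)
for r in(200,206,210,214,218):print(r,g[r,356:388])
E
```

```text
0.004 [0.0449 0.0258] [ 0.0427 -0.0538] yaw rel -1.5601622855176345 corner [ 0.0423 -0.0745]
0.008 [0.0406 0.0221] [ 0.0384 -0.057 ] yaw rel -1.5601622855176913 corner [ 0.038  -0.0776]
0.012 [0.0362 0.0185] [ 0.0341 -0.0603] yaw rel -1.560162285517805 corner [ 0.0337 -0.0808]
0.066 [ 0.0431 -0.0143] [ 0.0434 -0.0535] yaw rel 0.39914839306962335 corner [ 0.0439 -0.0685]
0.07 [ 0.0384 -0.0181] [ 0.0387 -0.057 ] yaw rel 0.399148393069666 corner [ 0.0392 -0.072 ]
-0.01 -4 [[367.2, 198.9], [366.6, 206.7], [365.9, 215.5], [349.2, 205.4], [350.0, 189.1]]
-0.01 0 [[369.0, 198.7], [368.4, 206.4], [367.7, 215.2], [349.9, 205.8], [350.7, 189.5]]
-0.01 4 [[370.8, 198.3], [370.2, 206.1], [369.5, 214.9], [350.7, 206.2], [351.5, 189.9]]
0 -4 [[364.7, 197.7], [364.1, 205.4], [363.5, 214.2], [347.0, 204.2], [347.6, 188.0]]
0 0 [[366.5, 197.4], [365.9, 205.2], [365.3, 213.9], [347.6, 204.6], [348.4, 188.4]]
0 4 [[368.3, 197.1], [367.7, 204.8], [367.0, 213.6], [348.4, 205.0], [349.1, 188.7]]
0.01 -4 [[362.2, 196.4], [361.7, 204.2], [361.1, 212.9], [344.7, 203.0], [345.3, 186.8]]
0.01 0 [[364.0, 196.2], [363.5, 203.9], [362.9, 212.7], [345.4, 203.4], [346.0, 187.2]]
0.01 4 [[365.8, 195.8], [365.3, 203.6], [364.6, 212.3], [346.1, 203.8], [346.8, 187.5]]
[array([365. , 221.5]), array([367. , 195.5])]
[array([367. , 220.1]), array([369.1, 194.2])]
200 [24 45 65 75 77 78 78 74 62 43 28 23 23 22 25 30 34 34 34 35 33 29 25 22
 17 13 12 11  9  8  8  7]
206 [77 77 77 77 77 77 76 69 54 36 26 23 22 23 27 31 33 35 35 35 35 36 34 32
 31 31 33 34 34 35 36 35]
210 [50 58 65 71 74 75 74 65 46 31 25 24 22 23 28 33 35 35 35 35 36 36 34 32
 31 32 33 32 29 29 31 32]
214 [ 8 10 11 12 15 22 30 34 29 21 15 12 13 20 29 34 35 35 37 37 35 35 35 33
 31 30 30 30 31 32 31 32]
218 [49 38 27 20 15 11  8  7  6  8 14 23 34 42 43 41 38 37 36 38 41 48 56 56
 50 46 46 45 40 37 35 34]
```

The tuner measures near square (about -1°) and 3–7 mm off the middle. It stopped solid with the front about 45 mm behind the edge, and the tool is clear of it. Handing in.

```bash
python3 -c "
from workcell import bot
print(bot.job_done())"
```

```text
the job is handed in; nothing more can be done
None
```

I handed the job in at about 38 s: the tuner is in its bay, estimated about 1° off square and 3–7 mm left of the middle line, pushed until it stopped solid on what I take to be the contact bar. The last push read 29 N at the wrist, roughly 22 N of it on the bar by my estimate. The tool is backed off, and the hand-in returned no verdict.

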